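# Feed a plywood blank under the trimming rail to its length stop

## Task

With the fingertips, push the plywood blank under the guide rail of the trimming board until its leading end rests against the length stop and its long side lies flush along the fence, ready for trimming. Keep the blank flat on the board all the way: do not lift, tip or grip it. Do not shift the length stop, leave the glue bottle, screwdriver and screw jar where they are, and finish with the hand clear.

Things in the scene. Friction and masses are not known exactly. Their poses are not given: they have to be found in the camera images.
- board: Trimming board, fixed on the bench: brown fibreboard base 270 x 560 x 18 mm with a fence, a guide rail and a length stop on it. Origin on the bench surface, axes along the board, z up; the base covers x -135 to +135, y -300 to +260 mm, its top at z = 18 mm. Blanks are fed along its +y. A dark groove line across the base at y = -22 mm is only a marking and does not catch.
- fence_line (a point): The fence: a wooden strip 35 mm wide and 15 mm high on the base, along its whole far side (board +x), straight and parallel to the board's y. This point lies on the face that blanks are laid against (board x = +100 mm, y = 0, at the height of the base's top); axes as the board's.
- rail_in (a point): Guide rail (the low bridge): aluminium, 70 mm wide, across the base, underside 15 mm, ribs 27 mm, black star knobs at its ends 43 mm above the base. This point: middle of its lower edge on the infeed side (board x 12.5, y 25, z 33 mm). It covers board y 25 to 95 mm and rests on the fence and a riser block (board x -120 to -75, y 15 to 105 mm); the free passage is board x -75 to 100 mm.
- blank: Loose birch plywood blank, pale, 110 mm wide (x), 210 mm long (y), 12 mm thick, about 0.2 kg. Origin: centre of its underside; +y points to its leading end. It starts flat on the base before the rail, off the fence and a little askew; under the rail it has 3 mm of headroom. Fully home its origin is at board x = +45 mm, 105 mm short of the stop's face, its axes parallel to the board's.
- blank_lead (a point): Middle of the lower edge of the blank's leading end (+105 mm along the blank's y).
- blank_tail (a point): Middle of the lower edge of the blank's trailing end (-105 mm along the blank's y).
- stop_face (a point): Length stop: aluminium block with a black star knob, clamped on the fence beyond the rail. This point: where its face (looking to board -y) meets the fence's face, level with the base's top. The face reaches 47 mm out from the fence and 27 mm up, the knob 50 mm up. Its board y varies, 130 to 175 mm. Held by friction: it stands a light push, slips along the fence above about 18 N.
- glue: White glue bottle, 48 mm diameter, 150 mm tall, standing loose on the bench beyond the fence. Origin: centre of its underside. Leave alone.
- driver: Screwdriver with a black handle, 190 mm long, lying loose on the bench along the near side of the board. Origin near its middle, x axis along it. Leave alone.
- screws: Small glass screw jar with a steel cap, 52 mm diameter, 60 mm tall, standing loose on the base on the near side beyond the rail. Origin: centre of its underside. Leave alone.
Mind the look-alikes: they are no part of the job. Several things have the shape of the blank; the one meant has the colours described above.

How it is judged:
By the outcome, as a careful person would: the job done as asked, in the order asked, and still so for the second after the job is handed in, with the robot touching nothing.
It also fails if it takes over 48 s, if anything falls off the work surface, if the arm or the gripper's body presses on something with over 40 N, if the wrist force passes 120 N, or if a joint passes its speed limit or range.

## Robot

A 6-joint arm with a two-finger parallel gripper is mounted at the origin on the work surface. World frame = base frame: x ahead of the robot, y to its left, z up, the work surface at z = 0. Lengths are in m, angles in degrees, forces in N, time in s.
With the tool pointing down it reaches from about 0.375 to 0.9 m from the base axis. Payload 3.1 kg.
Tool frame: the origin (TCP) lies at the very end of the fingers, on their centre line; the grasp point (between the pads) lies 19 mm behind it (grasp_offset is the distance from the TCP to the grasp point, in m); z points along the fingers, y is the direction in which the jaws open and shut (so a half turn about z gives the same grasp; the last joint's range is limited). The gripper opens to 87 mm and grips with 3 to 60 N. Pads are 19 mm wide; open, the fingers measure 117 mm over their backs; the gripper's body (75 mm by 190 mm) begins 51 mm behind the grasp point.
Start: joints at [59.845, 30.224, 82.088, -0, 67.689, -10.227], TCP at [0.213, 0.588, 0.223] pointing down, gripper open.
Joint ranges: [-176.69, 176.69], [-43.24, 126.21], [12.49, 139.97], [-82, 262], [0, 151.66], [-163.58, 163.58]. Speed limits (degrees/s): [159.86, 159.86, 180, 180, 180, 180].

## Interface

Orientations are given as a 3x3 rotation matrix whose columns are the frame's x, y, z axes.
In Python, from rig import * gives the robot as it stands. The module is installed in compiled form; this text tells all that it offers.
- The arm moves only by the tool play_rows, never from a script. Its argument "plan" is a list that holds one entry, the list of rows, each a list of 7 numbers: the shift along the world's x, y, z each as a share of 5 cm, from -1 to 1, then the turn, a rotation vector about the world's x, y, z each as a share of pi rad, from -1 to 1, then the gripper's target within -1 to 1 (fully open at 1, half-way at 0, shut at -1). A call has 1 to 12 rows; each row shifts and turns the commanded pose from where the row before left it; what a row does not reach is not made up. A row lasts 1/10 s, in which the tool goes at most 50 mm and 8.59 degrees, less where a joint would pass 70% of its speed; a pose out of reach is approached as far as the arm can. A call with a number of a shift or a turn outside -1 to 1 is refused whole. A call with a gripper value outside its range is refused whole. The fingers move at their own pace and stop on an object; the grip force is fixed at half the most. Time passes only in rows, so rows that do not move let the fingers close. It gives the time, the measured TCP pose, the force and the opening at its end, in the units of the state.
- read_state(): the state, without advancing time (a new reading comes with each control period).
- capture(name): name is "scene" or "side" or "wrist"; returns the picture (400x640x3 uint8, red, green, blue); there is no depth.
- camera_params(name): a dict with "intrinsics" (3x3 intrinsics, pixels), "R" (3x3) and "t" (3): a world point X has camera coordinates R X + t; the wrist camera has in their place "mount" (4x4, takes a point from camera to tool coordinates, whose origin is the TCP and whose axes are the flange's). Camera axes: x right, y down, z forward; pixel columns grow to the right and rows downward; lengths in m; the calibration is good to about 2 mm. A picture is of the moment at which its call begins: read the wrist's pose just before it. camera_params takes no time and is no camera call.
- hand_in(): hands the job in, once; it reports no verdict.
The state is a dict: "time_s": time; "joint_positions": joint angles; "qvel": joint speeds; "tau": joint torques, N m; "position": TCP position; "tcp_rot": TCP orientation; "force": force on the tool from outside, world axes, zero at the start; "moment": the same for the moment, N m; "opening": opening from 0.0 (shut) to 1.0 (fully open).
Only numpy, scipy, OpenCV 4.12 (cv2) and the standard library are available. Lean on these libraries where they do the work, as an engineer would, in place of code of your own. Each camera call takes 0.05 s, during which the arm holds its last target. There are 200 camera calls.

## Working session

There is one attempt and no reset: what is moved stays moved. The work goes in short steps, Python scripts to look and compute and a tool call to move; the robot and the scene stay as the last step left them, time stands still between calls to the robot, and variables do not carry over. Pictures are saved under pics/ and viewed, about 8 in all and at most 12, crops included, and the job is handed in when it is done.

Besides the shell and the picture viewer there is one more tool, called after "Request:" by a JSON object that holds its "api" and its "payload". play_rows: Moves the arm, as the interface text tells. Its arguments: {"type":"object","properties":{"plan":{"type":"array"}},"required":["plan"]}

```bash
mkdir -p pics; python3 - <<'E'
from rig import *
import cv2
for n in("scene","side"):
    cv2.imwrite(f"pics/{n}0.png",capture(n)[:,:,::-1])
    p=camera_params(n);print(n,p)
print(camera_params("wrist"))
s=read_state();print(s["time_s"],s["tcp_rot"],s["force"])
E
```

```text
scene {'intrinsics': array([[514.39009474,   0.        , 325.74965534],
       [  0.        , 514.39009474, 199.21364073],
       [  0.        ,   0.        ,   1.        ]]), 'R': array([[ 0.48991767,  0.87162659,  0.01574057],
       [ 0.7243118 , -0.39693534, -0.56375061],
       [-0.48513204,  0.28759246, -0.82579506]]), 't': array([-0.20395931, -0.36764089,  1.94528617])}
side {'intrinsics': array([[472.08170685,   0.        , 321.34623139],
       [  0.        , 472.08170685, 198.81389204],
       [  0.        ,   0.        ,   1.        ]]), 'R': array([[ 0.98510065, -0.17131794, -0.01506261],
       [-0.09917171, -0.49432064, -0.86360412],
       [ 0.14050512,  0.85223076, -0.50394548]]), 't': array([-0.51536228,  0.08485686,  1.46148818])}
{'intrinsics': array([[292.99320455,   0.        , 321.50588959],
       [  0.        , 292.99320455, 198.90350851],
       [  0.        ,   0.        ,   1.        ]]), 'mount': array([[-1.74697853e-03, -9.57281508e-01, -2.89152319e-01,
         7.92277860e-02],
       [ 9.99998164e-01, -1.44458485e-03, -1.25920125e-03,
        -1.32083570e-04],
       [ 7.87705008e-04, -2.89153988e-01,  9.57282273e-01,
        -1.61707316e-01],
       [ 0.00000000e+00,  0.00000000e+00,  0.00000000e+00,
         1.00000000e+00]])}
0.1 [[-9.40132493e-01  3.40807846e-01 -9.52219980e-04]
 [ 3.40809012e-01  9.40131112e-01 -1.64587948e-03]
 [ 3.34282989e-04 -1.87186993e-03 -9.99998192e-01]] [-0.25948655  0.37672882  0.25177633]
```

View pics/scene0.png

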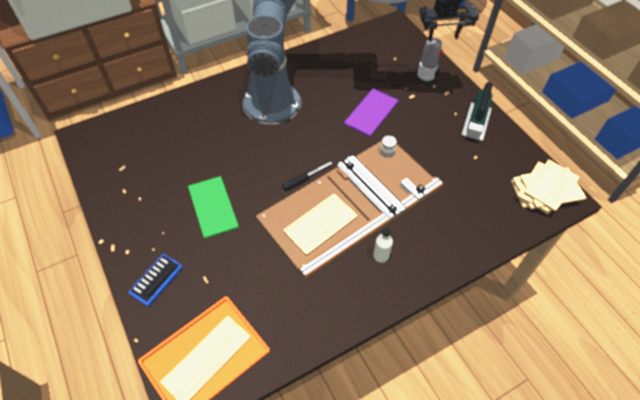

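View pics/side0.png

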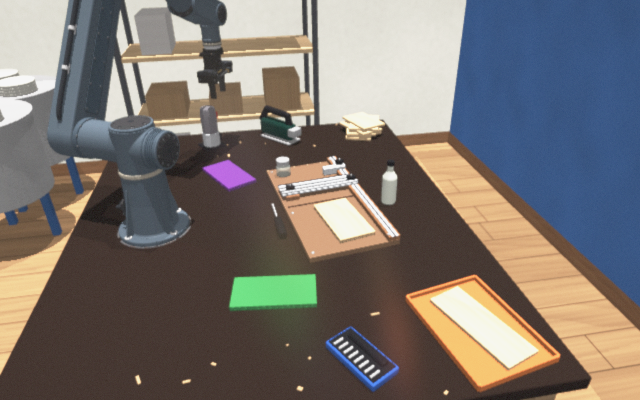

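The scene view shows the pale blank at about (320,223) on the brown board. The rail runs (340,163)-(397,210), the stop is near (415,187), the bottle near (383,245) and the jar near (389,145). Next I measure in both views.

```bash
cat > h.py <<'E'
from rig import *
import cv2, numpy as np
def ray(name,px,z,tcp=None):
    p=camera_params(name);K=p["intrinsics"]
    if name=="wrist":
        M=p["mount"];P,R0=tcp;R=(R0@M[:3,:3]).T;c=R0@M[:3,3]+P
    else: R=p["R"];c=-R.T@p["t"]
    px=np.atleast_2d(np.float64(px));d=np.c_[px,np.ones(len(px))]@np.linalg.inv(K).T@R
    return c+d*((z-c[2])/d[:,2])[:,None]
def proj(name,X):
    p=camera_params(name);q=(p["R"]@np.atleast_2d(X).T).T+p["t"];q=q@p["intrinsics"].T;return q[:,:2]/q[:,2:]
def blob(mask,near):
    n,l,s,c=cv2.connectedComponentsWithStats(mask.astype(np.uint8)*255)
    i=[k for k in range(1,n) if s[k,4]>300];k=min(i,key=lambda k:np.hypot(*(c[k]-near)))
    m=(l==k).astype(np.uint8);return max(cv2.findContours(m,cv2.RETR_EXTERNAL,cv2.CHAIN_APPROX_NONE)[0],key=cv2.contourArea)[:,0,:]
def rect(pts):
    c,s,a=cv2.minAreaRect(np.float32(pts[:,:2]*1000))
    b=cv2.boxPoints((c,s,a));e=[b[1]-b[0],b[2]-b[1]];L=max(e,key=np.linalg.norm)
    return c,s,np.degrees(np.arctan2(L[1],L[0])),b
E
python3 - <<'E'
from h import *
for n,nb,nd in(("scene",(320,223),(280,215)),("side",(344,219),(300,215))):
    im=cv2.imread(f"pics/{n}0.png");hsv=cv2.cvtColor(im,cv2.COLOR_BGR2HSV)
    print(n,"blankhsv",hsv[nb[1],nb[0]],"board",hsv[nd[1],nd[0]])
    h,s,v=[hsv[:,:,i].astype(int) for i in range(3)]
    bl=blob((v>190)&(s<130)&(s>30)&(h>10)&(h<40),nb)
    r=rect(ray(n,bl,.030));print(" blank",r[0],r[1],r[2])
    bd=blob((h<20)&(s>70)&(v>90)&(v<215),(345,210) if n=="scene" else (320,205))
    r=rect(ray(n,bd,.018));print(" board",r[0],r[1],r[2]);print(r[3])
    im2=im.copy();cv2.drawContours(im2,[bl.reshape(-1,1,2)],-1,(255,0,0),1);cv2.drawContours(im2,[bd.reshape(-1,1,2)],-1,(0,0,255),1)
    x,y=(240,125) if n=="scene" else (240,145)
    cv2.imwrite(f"pics/{n}1.png",cv2.resize(np.vstack([im[y:y+155,x:x+215],im2[y:y+155,x:x+215]]) if 0 else np.hstack([im[y:y+155,x:x+215]]),None,fx=3.5,fy=3.5,interpolation=cv2.INTER_CUBIC))
E
```

```text
scene blankhsv [ 30  24 247] board [ 14 108 215]
 blank (546.4931030273438, -92.98077392578125) (234.192138671875, 329.76287841796875) -82.161835
 board (540.877197265625, -93.64894104003906) (253.67678833007812, 336.99365234375) -81.93511
[[ 391.65408    55.38671 ]
 [ 438.9324   -278.27402 ]
 [ 690.10034  -242.6846  ]
 [ 642.822      90.976135]]
side blankhsv [ 30  11 247] board [ 13 101 217]
 blank (532.6815185546875, -113.84843444824219) (227.86366271972656, 316.23748779296875) -82.007355
 board (539.276123046875, 32.327117919921875) (294.753662109375, 620.0285034179688) -82.11396
[[ 350.75812  319.189  ]
 [ 435.82794 -294.97586]
 [ 727.7941  -254.53476]
 [ 642.7243   359.6301 ]]
```

View pics/scene1.png

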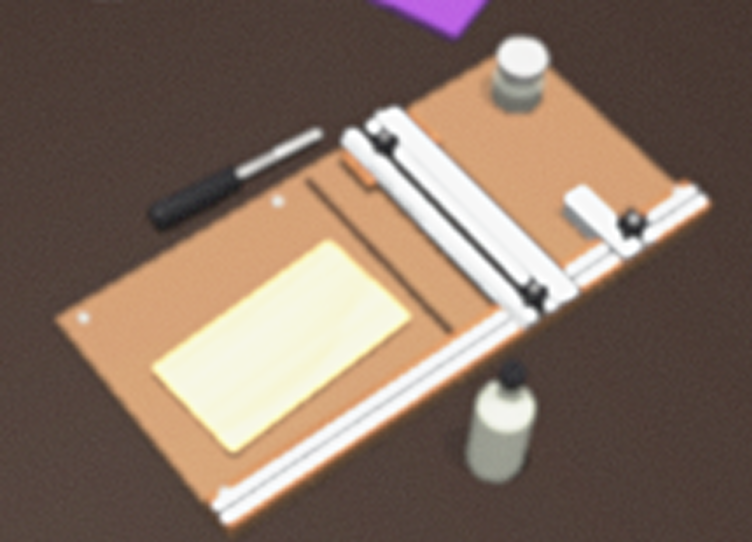

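```bash
cat >> h.py <<'E'
def masks(n,im):
    h,s,v=[x.astype(int) for x in cv2.split(cv2.cvtColor(im,cv2.COLOR_BGR2HSV))]
    return (h>=20)&(h<40)&(v>215)&(s>5), (h>=5)&(h<=18)&(s>80)&(v>130)
def line(u,w,agg,lo,hi,st=.008):
    b=np.arange(lo,hi,st);P=[]
    for a in b:
        k=(u>=a)&(u<a+st)
        if k.sum()>4:P.append((a+st/2,agg(w[k])))
    P=np.array(P)
    for _ in range(4):
        f=np.polyfit(P[:,0],P[:,1],1);r=abs(P[:,1]-np.polyval(f,P[:,0]));P=P[r<max(2.*np.median(r),.0015)]
    return f,len(P)
E
python3 - <<'E'
from h import *
c,s_=np.cos(np.radians(8)),np.sin(np.radians(8));A=np.array([[c,s_],[-s_,c]]) # world->rot8
for n,nb in(("scene",(320,223)),("side",(344,219))):
    im=cv2.imread(f"pics/{n}0.png");mb,md=masks(n,im)
    bl=blob(mb,nb);r=rect(ray(n,bl,.030));print(n,"blank",r[0],r[1],r[2])
    ys,xs=np.nonzero(md);W=ray(n,np.c_[xs,ys],.018)
    k=(W[:,0]>.3)&(W[:,0]<.8)&(W[:,1]>-.4)&(W[:,1]<.4);q=W[k][:,:2]@A.T
    print(" near",line(q[:,1],q[:,0],np.min,-.3,.05)," tail",line(q[:,0],q[:,1],np.min,.40,.60)," far", line(q[:,1],q[:,0],np.max,-.3,.0))
    print(" blank rot8",np.array(r[0])@A.T)
P=lambda L:np.array(L)/3.5+[240,125]
print("stop base",ray("scene",P([(567,210),(607,238)]),.018)[:,:2]@A.T,"top",ray("scene",P([(567,190),(625,250)]),.045)[:,:2]@A.T)
print("tailnear",ray("scene",P([(57,320)]),.018)[:,:2]@A.T)
x,y=(255,145);im=cv2.imread("pics/side0.png")
cv2.imwrite("pics/side2.png",cv2.resize(im[y:y+115,x:x+150],None,fx=5,fy=5,interpolation=cv2.INTER_CUBIC))
E
```

```text
scene blank (571.2492065429688, -107.36930847167969) (115.82772827148438, 215.0032501220703) -77.910065
 near (array([0.00297925, 0.40178536]), 38)  tail (array([-0.00058846, -0.33258488]), 25)  far (array([0.00451912, 0.6697426 ]), 38)
 blank rot8 [ 550.74692893 -185.82692124]
side blank (571.1099853515625, -107.06561279296875) (113.69638061523438, 214.27828979492188) -78.09113
 near (array([-0.00079726,  0.40041521]), 40)  tail (array([-0.0010458 , -0.33332069]), 21)  far (array([-0.00156755,  0.68196466]), 37)
 blank rot8 [ 550.65132889 -185.50680526]
stop base [[0.59182519 0.12424346]
 [0.63865334 0.13262146]] top [[0.58685668 0.12371492]
 [0.669927   0.12039223]]
tailnear [[ 0.40612807 -0.33132948]]
```

View pics/side2.png

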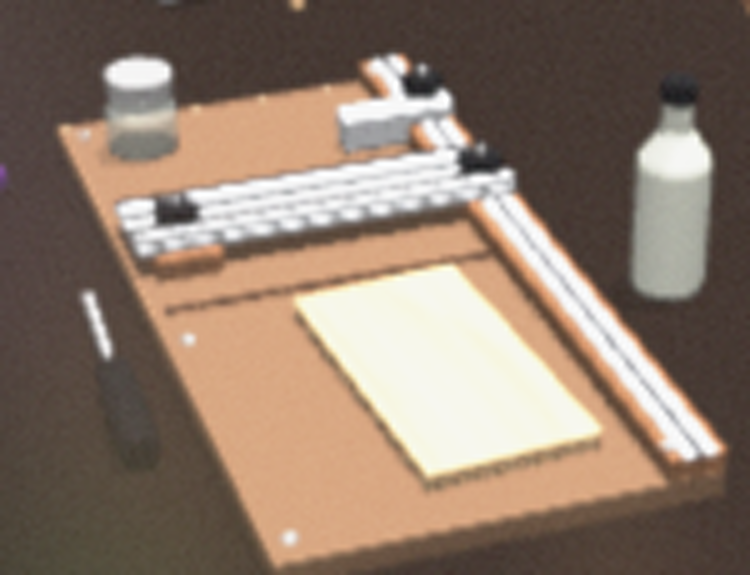

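Both views agree. The board yaw is about 8°, the blank yaw about 12°, and the blank centre is at board (14, -154) mm. The stop face is at board y ≈ 156 mm. I'll move over to the near side with the jaws along the board's y, for a two-finger side push.

Request:
{"api": "play_rows", "payload": {"plan": [[[0.34,-0.88,0,0,0,0.0195,1],[0.34,-0.88,0,0,0,0.0195,1],[0.34,-0.88,0,0,0,0.0195,1],[0.34,-0.88,0,0,0,0.0195,1],[0.34,-0.88,0,0,0,0.0195,1],[0.34,-0.88,0,0,0,0.0195,1],[0.34,-0.88,0,0,0,0.0195,1],[0.34,-0.88,0,0,0,0.0195,1],[0.34,-0.88,0,0,0,0,1],[0.34,-0.88,0,0,0,0,1],[0.34,-0.88,0,0,0,0,1],[0.34,-0.88,0,0,0,0,1]]]}}

```text
time_s: 1.3
position: [0.4171, 0.0577, 0.2225]
tcp_rot: [[-0.99, -0.141, -0.0], [-0.141, 0.99, 0.0], [0.0, 0.0, -1.0]]
force: [0.9, 0.5, -1.2]
opening: 1.001
```

Request:
{"api": "play_rows", "payload": {"plan": [[[0.345,-0.9,0,0,0,0,1],[0.345,-0.9,0,0,0,0,1],[0.345,-0.9,0,0,0,0,1],[0.345,-0.9,0,0,0,0,1],[0,0,0,0,0,0,1],[0,0,0,0,0,0,1]]]}}

```text
time_s: 1.9
position: [0.4857, -0.1213, 0.2219]
tcp_rot: [[-0.99, -0.139, -0.001], [-0.139, 0.99, 0.001], [0.001, 0.001, -1.0]]
force: [0.1, 0.4, -0.8]
opening: 1.003
```

```bash
cat >> h.py <<'E'
c8,s8=np.cos(np.radians(8)),np.sin(np.radians(8));A=np.array([[c8,s8],[-s8,c8]])
O=np.array([.5365,-.032])
def st(p=True):
    s=read_state();P=np.array(s["position"]);R=np.array(s["tcp_rot"])
    b=(A@P[:2]-O)*1000
    if p:print("t",s["time_s"],"P",P.round(4),"board mm",b.round(1),"jaw deg",np.degrees(np.arctan2(R[1,1],R[0,1])).round(2),"zaxis",R[:,2].round(4),"F",np.round(s["force"],2),"Fboard",(A@s["force"][:2]).round(2),"open",s["opening"])
    return P,R
def toboard(W): return (W[:,:2]@A.T-O)*1000
E
python3 - <<'E'
from h import *
P,R=st()
im=capture("wrist");cv2.imwrite("pics/w1.png",im[:,:,::-1])
m,_=masks("wrist",im[:,:,::-1].copy())
try:
    b=blob(m,(320,150));w=ray("wrist",b,.03,(P,R));w=np.c_[toboard(w)/1000,w[:,2]];print(rect(w))
except Exception as e:print(e)
print("glue board",toboard(ray("scene",[(381,262)],0)))
E
```

```text
t 1.9 P [ 0.4857 -0.1213  0.2219] board mm [ -72.4 -155.7] jaw deg 98.0 zaxis [-0.0013  0.001  -1.    ] F [ 0.14  0.4  -0.76] Fboard [0.19 0.38] open 1.0026882544408076
((9.767330169677734, -156.19081115722656), (211.75613403320312, 88.11512756347656), np.float32(89.151794), array([[ -35.852753, -261.4051  ],
       [  52.252724, -262.70947 ],
       [  55.387413,  -50.976532],
       [ -32.718063,  -49.67215 ]], dtype=float32))
glue board [[224.82363526 -80.03034701]]
```

View pics/w1.png

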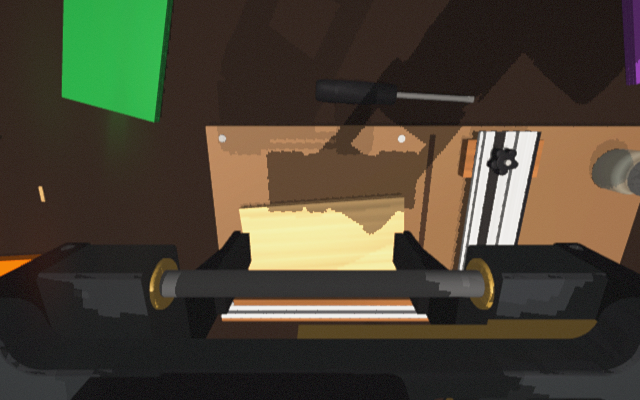

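The wrist view shows the board's near edge at row 126, tail corner (207,126), groove from (432,136) to (422,240), and the blank's near edge from (240,207) to (404,196). The fingers will come down on the near side of that edge. I'll check the board origin from these points and then descend.

```bash
python3 - <<'E'
from h import *
P,R=st(False)
f=lambda L,z:print(toboard(ray("wrist",L,z,(P,R))).round(1).tolist())
f([(207,126),(600,126)],.018);f([(433,136),(422,240)],.018);f([(219,268)],.018);f([(240,208),(404,197)],.030);f([(222,315),(425,315)],.033)
f([(459,265),(480,133)],.033)
E
```

```text
[[-134.7, -293.4], [-134.7, 183.4]]
[[-122.8, -18.0], [16.0, -17.9]]
[[58.7, -298.3]]
[[-33.9, -258.3], [-48.4, -50.8]]
[[124.9, -295.7], [125.1, -7.8]]
[[45.7, 29.8], [-127.4, 31.0]]
```

Request:
{"api": "play_rows", "payload": {"plan": [[[0,0,-0.8,0,0,0,1],[0,0,-0.8,0,0,0,1],[0,0,-0.8,0,0,0,1],[0,0,-0.8,0,0,0,1],[0,0,-0.4,0,0,0,1],[0,0,0,0,0,0,1]]]}}

```text
time_s: 2.55
position: [0.4832, -0.1176, 0.0402]
tcp_rot: [[-0.99, -0.144, -0.007], [-0.144, 0.99, 0.004], [0.006, 0.005, -1.0]]
force: [0.3, 0.8, 0.0]
opening: 0.998
```

Request:
{"api": "play_rows", "payload": {"plan": [[[0,0,-0.18,0,0,0,1],[0,0,-0.17,0,0,0,1],[0,0,0,0,0,0,1],[0,0,0,0,0,0,1]]]}}

```text
time_s: 2.95
position: [0.4863, -0.1205, 0.0256]
tcp_rot: [[-0.99, -0.142, 0.001], [-0.142, 0.99, -0.0], [-0.001, -0.001, -1.0]]
force: [0.9, 0.5, 0.1]
opening: 1.002
```

```bash
sed -i 's/^O=.*/O=np.array([.5365,-.028])/' h.py; python3 -c "
from h import *
st()"
```

```text
t 2.95 P [ 0.4863 -0.1205  0.0256] board mm [ -71.7 -159. ] jaw deg 98.16 zaxis [ 9.e-04 -5.e-04 -1.e+00] F [0.92 0.53 0.12] Fboard [0.99 0.39] open 1.0022745653955396
```

Request:
{"api": "play_rows", "payload": {"plan": [[[0,0,-0.06,0,0,0,1],[0.087,0.0122,0,0,0,0,1],[0.087,0.0122,0,0,0,0,1],[0.087,0.0122,0,0,0,0,1],[0.087,0.0122,0,0,0,0,1],[0.087,0.0122,0,0,0,0,1],[0.087,0.0122,0,0,0,0,1],[0.087,0.0122,0,0,0,0,1],[0.087,0.0122,0,0,0,0,1],[0.087,0.0122,0,0,0,0,1],[0,0,0,0,0,0,1]]]}}

```text
time_s: 4.05
position: [0.5266, -0.1153, 0.0221]
tcp_rot: [[-0.99, -0.142, 0.002], [-0.142, 0.99, -0.001], [-0.002, -0.001, -1.0]]
force: [0.1, 0.4, 0.5]
opening: 1.0
```

```bash
python3 -c "
from h import *
st()"
```

```text
t 4.05 P [ 0.5266 -0.1153  0.0221] board mm [ -31.1 -159.4] jaw deg 98.15 zaxis [ 2.2e-03 -8.0e-04 -1.0e+00] F [0.1  0.43 0.45] Fboard [0.16 0.41] open 1.0001466899115354
```

Request:
{"api": "play_rows", "payload": {"plan": [[[0.04,0.0055,0,0,0,0,1],[0.04,0.0055,0,0,0,0,1],[0.04,0.0055,0,0,0,0,1],[0.04,0.0055,0,0,0,0,1],[0,0,0,0,0,0,1]]]}}

```text
time_s: 4.55
position: [0.5336, -0.1139, 0.022]
tcp_rot: [[-0.99, -0.142, 0.001], [-0.142, 0.99, -0.0], [-0.001, -0.0, -1.0]]
force: [-0.8, -0.4, -0.3]
opening: 1.0
```

Request:
{"api": "play_rows", "payload": {"plan": [[[0.03,0.004,0,0,0,0,1],[0.02,0.003,0,0,0,0,1],[0,0,0,0,0,0,1]]]}}

```text
time_s: 4.85
position: [0.5358, -0.1135, 0.0221]
tcp_rot: [[-0.99, -0.142, 0.0], [-0.142, 0.99, -0.0], [-0.0, -0.0, -1.0]]
force: [-0.9, 0.4, 0.2]
opening: 0.998
```

```bash
python3 -c "
from h import *
st()"
```

```text
t 4.85 P [ 0.5358 -0.1135  0.0221] board mm [ -21.7 -159. ] jaw deg 98.15 zaxis [ 3.e-04 -0.e+00 -1.e+00] F [-0.89  0.38  0.16] Fboard [-0.83  0.5 ] open 0.9979834068595472
```

Request:
{"api": "play_rows", "payload": {"plan": [[[0.02,0.003,0,0,0,0,1],[0.02,0.003,0,0,0,0,1],[0,0,0,0,0,0,1]]]}}

```text
time_s: 5.15
position: [0.5366, -0.113, 0.022]
tcp_rot: [[-0.99, -0.141, -0.002], [-0.141, 0.99, 0.001], [0.002, 0.001, -1.0]]
force: [-4.7, -1.3, 3.8]
opening: 0.999
```

Request:
{"api": "play_rows", "payload": {"plan": [[[0.02,0.003,0,0,0,0,1],[0,0,0,0,0,0,1]]]}}

```text
time_s: 5.35
position: [0.5367, -0.1128, 0.022]
tcp_rot: [[-0.99, -0.141, -0.004], [-0.141, 0.99, 0.001], [0.004, 0.002, -1.0]]
force: [-7.1, -2.1, 4.7]
opening: 1.001
```

Request:
{"api": "play_rows", "payload": {"plan": [[[0.02,0.003,0,0,0,0,1],[0,0,0,0,0,0,1]]]}}

```text
time_s: 5.55
position: [0.5368, -0.1127, 0.022]
tcp_rot: [[-0.99, -0.141, -0.006], [-0.141, 0.99, 0.001], [0.005, 0.002, -1.0]]
force: [-8.0, -2.6, 5.1]
opening: 0.999
```

The blank is seated against the fence, with about 8 N reaction. Now I back off, lift, turn the hand by -90° and go behind the tail.

Request:
{"api": "play_rows", "payload": {"plan": [[[-0.3,-0.04,0,0,0,0,1],[-0.3,-0.04,0,0,0,0,1],[0,0,0.7,0,0,0,0.4],[0,0,0.7,0,0,0,0.4],[0.19,-0.2,0,0,0,-0.0417,0.4],[0.19,-0.2,0,0,0,-0.0417,0.4],[0.19,-0.2,0,0,0,-0.0417,0.4],[0.19,-0.2,0,0,0,-0.0417,0.4],[0.19,-0.2,0,0,0,-0.0417,0.4],[0.19,-0.2,0,0,0,-0.0417,0.4],[0.19,-0.2,0,0,0,-0.0417,0.4],[0.19,-0.2,0,0,0,-0.0417,0.4]]]}}

```text
time_s: 6.75
position: [0.5875, -0.1976, 0.0922]
tcp_rot: [[-0.613, 0.79, 0.003], [0.79, 0.613, -0.001], [-0.003, 0.002, -1.0]]
force: [0.5, -0.0, -0.5]
opening: 0.704
```

Request:
{"api": "play_rows", "payload": {"plan": [[[0.19,-0.2,0,0,0,-0.0417,0.4],[0.19,-0.2,0,0,0,-0.0417,0.4],[0.19,-0.2,0,0,0,-0.0417,0.4],[0.19,-0.2,0,0,0,-0.0417,0.4],[0,0,0,0,0,0,0.4],[0,0,0,0,0,0,0.4]]]}}

```text
time_s: 7.35
position: [0.6239, -0.2367, 0.0919]
tcp_rot: [[-0.143, 0.99, 0.001], [0.99, 0.143, 0.0], [-0.0, 0.001, -1.0]]
force: [0.2, -0.3, -0.9]
opening: 0.699
```

```bash
python3 - <<'E'
from h import *
P,R=st()
for n,nb in(("scene",(330,225)),("side",(355,215))):
    im=capture(n)[:,:,::-1].copy();cv2.imwrite(f"pics/{n}3.png",im);mb,_=masks(n,im)
    w=ray(n,blob(mb,nb),.03);r=rect(np.c_[toboard(w)/1000,w[:,2]]);print(n,r[:3])
im=capture("wrist");cv2.imwrite("pics/w3.png",im[:,:,::-1])
E
```

```text
t 7.35 P [ 0.6239 -0.2367  0.0919] board mm [  48.4 -293.3] jaw deg 8.24 zaxis [ 8.e-04  1.e-04 -1.e+00] F [ 0.2  -0.31 -0.95] Fboard [ 0.16 -0.34] open 0.6993124779959182
scene ((44.21455001831055, -136.72344970703125), (166.47659301757812, 115.25240325927734), np.float32(89.78126))
side ((28.13848114013672, -117.70889282226562), (78.91854858398438, 127.51183319091797), np.float32(-89.4898))
```

View pics/w3.png

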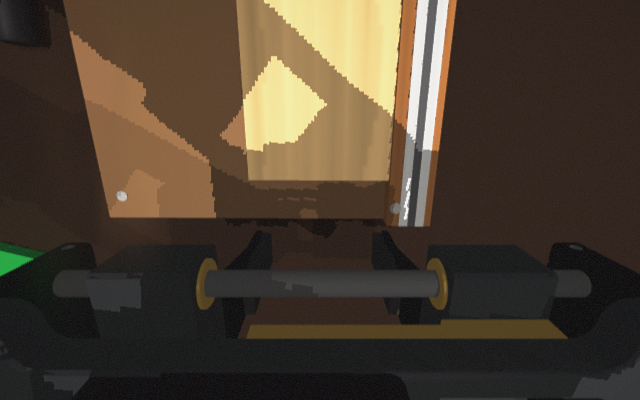

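The blank lies flush along the fence, its edge at columns 388-400. Its tail edge is at row 181, from column 247 to 390. The base end is at row 217.

```bash
python3 - <<'E'
from h import *
P,R=st(False)
f=lambda L,z:print(toboard(ray("wrist",L,z,(P,R))).round(1).tolist())
f([(111,217),(385,217)],.018);f([(248,181),(389,181)],.030);f([(390,170),(400,20)],.018)
E
```

```text
[[-132.6, -301.0], [102.1, -300.6]]
[[-9.9, -266.4], [100.5, -266.2]]
[[103.5, -259.8], [103.2, -151.9]]
```

Request:
{"api": "play_rows", "payload": {"plan": [[[-0.07,-0.01,-0.7,0,0,0,0.4],[0,0,-0.7,0,0,0,0.4],[0,0,0,0,0,0,0.4],[0,0,0,0,0,0,0.4]]]}}

```text
time_s: 7.9
position: [0.6196, -0.2368, 0.0216]
tcp_rot: [[-0.142, 0.99, -0.001], [0.99, 0.142, 0.001], [0.001, -0.001, -1.0]]
force: [-0.1, -1.0, -0.5]
opening: 0.699
```

Request:
{"api": "play_rows", "payload": {"plan": [[[-0.019,0.159,0,0,0,0,0.4],[-0.019,0.159,0,0,0,0,0.4],[-0.019,0.159,0,0,0,0,0.4],[-0.019,0.159,0,0,0,0,0.4],[-0.019,0.159,0,0,0,0,0.4],[-0.019,0.159,0,0,0,0,0.4],[-0.019,0.159,0,0,0,0,0.4],[-0.019,0.159,0,0,0,0,0.4],[-0.019,0.159,0,0,0,0,0.4],[-0.019,0.159,0,0,0,0,0.4],[-0.019,0.159,0,0,0,0,0.4],[0,0,0,0,0,0,0.4]]]}}

```text
time_s: 9.1
position: [0.6093, -0.1483, 0.0221]
tcp_rot: [[-0.141, 0.99, -0.0], [0.99, 0.141, 0.001], [0.001, -0.0, -1.0]]
force: [0.5, -0.5, 0.9]
opening: 0.7
```

```bash
python3 - <<'E'
from h import *
P,R=st()
im=capture("wrist");cv2.imwrite("pics/w4.png",im[:,:,::-1])
E
```

```text
t 9.1 P [ 0.6093 -0.1483  0.0221] board mm [  46.3 -203.6] jaw deg 8.11 zaxis [-4.0e-04  1.2e-03 -1.0e+00] F [ 0.54 -0.48  0.87] Fboard [ 0.47 -0.55] open 0.7001796580835199
```

View pics/w4.png

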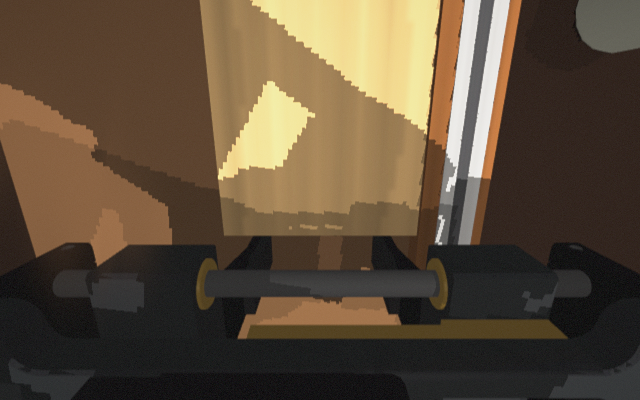

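The fingers sit at the tail, edge at row 236, and the blank lies along the fence. I'll check for a gap numerically and keep pushing.

```bash
python3 - <<'E'
from h import *
P,R=st(False)
f=lambda L,z:print(toboard(ray("wrist",L,z,(P,R))).round(1).tolist())
f([(418,235),(440,3)],.030);f([(224,235)],.03)
E
```

```text
[[101.5, -192.8], [100.7, -77.9]]
[[-8.9, -192.8]]
```

Request:
{"api": "play_rows", "payload": {"plan": [[[-0.019,0.159,0,0,0,0,0.4],[-0.019,0.159,0,0,0,0,0.4],[-0.019,0.159,0,0,0,0,0.4],[-0.019,0.159,0,0,0,0,0.4],[-0.019,0.159,0,0,0,0,0.4],[-0.019,0.159,0,0,0,0,0.4],[-0.019,0.159,0,0,0,0,0.4],[-0.019,0.159,0,0,0,0,0.4],[-0.019,0.159,0,0,0,0,0.4],[-0.019,0.159,0,0,0,0,0.4],[-0.019,0.159,0,0,0,0,0.4],[0,0,0,0,0,0,0.4]]]}}

```text
time_s: 10.35
position: [0.5987, -0.0608, 0.0219]
tcp_rot: [[-0.141, 0.99, -0.001], [0.99, 0.141, 0.001], [0.001, -0.001, -1.0]]
force: [1.2, 0.6, 0.1]
opening: 0.696
```

```bash
python3 - <<'E'
from h import *
P,R=st()
im=capture("wrist");cv2.imwrite("pics/w5.png",im[:,:,::-1])
E
```

```text
t 10.35 P [ 0.5987 -0.0608  0.0219] board mm [  47.9 -115.5] jaw deg 8.11 zaxis [-7.0e-04  1.3e-03 -1.0e+00] F [1.24 0.58 0.14] Fboard [1.31 0.4 ] open 0.6955015677232682
```

View pics/w5.png

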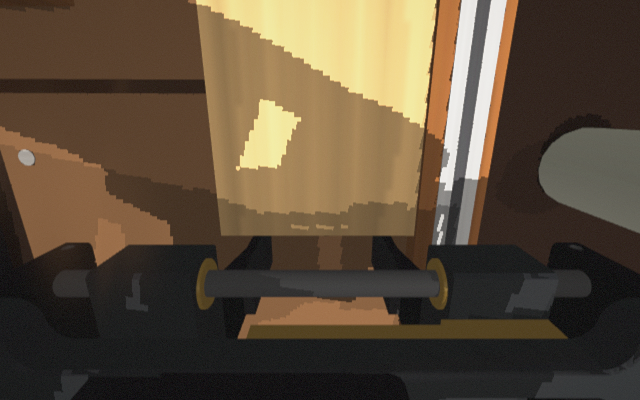

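The blank's lead is under the rail. About 48 mm remain, so I push 36 mm more and then creep.

```bash
python3 - <<'E'
from h import *
P,R=st(False)
f=lambda L,z:print(toboard(ray("wrist",L,z,(P,R))).round(1).tolist())
f([(415,235),(437,3)],.030);f([(220,235)],.03);f([(100,86)],.018)
E
```

```text
[[101.6, -104.7], [101.1, 10.1]]
[[-9.4, -104.7]]
[[-68.9, -24.4]]
```

Request:
{"api": "play_rows", "payload": {"plan": [[[-0.015,0.12,0,0,0,0,0.4],[-0.015,0.12,0,0,0,0,0.4],[-0.015,0.12,0,0,0,0,0.4],[-0.015,0.12,0,0,0,0,0.4],[-0.015,0.12,0,0,0,0,0.4],[-0.015,0.12,0,0,0,0,0.4],[0,0,0,0,0,0,0.4]]]}}

```text
time_s: 11.1
position: [0.5943, -0.0253, 0.022]
tcp_rot: [[-0.141, 0.99, -0.001], [0.99, 0.141, 0.001], [0.001, -0.001, -1.0]]
force: [-0.4, -0.2, -0.3]
opening: 0.702
```

Request:
{"api": "play_rows", "payload": {"plan": [[[-0.004,0.03,0,0,0,0,0.4],[-0.004,0.03,0,0,0,0,0.4],[0,0,0,0,0,0,0.4]]]}}

```text
time_s: 11.4
position: [0.5943, -0.0235, 0.022]
tcp_rot: [[-0.14, 0.99, -0.0], [0.99, 0.14, 0.0], [0.0, 0.0, -1.0]]
force: [0.3, -0.1, 0.5]
opening: 0.701
```

```bash
python3 - <<'E'
from h import *
P,R=st()
a=capture("scene")[:,:,::-1];cv2.imwrite("pics/sc6.png",a)
b=capture("side")[:,:,::-1];cv2.imwrite("pics/sd6.png",b)
u=lambda i,x,y,w,h:cv2.resize(i[y:y+h,x:x+w],(400,400*h//w),interpolation=cv2.INTER_CUBIC)
cv2.imwrite("pics/c6.png",np.hstack([u(a,375,160,70,70),u(b,305,150,70,70)]))
E
```

```text
t 11.4 P [ 0.5943 -0.0235  0.022 ] board mm [ 48.8 -78. ] jaw deg 8.07 zaxis [-0.e+00  1.e-04 -1.e+00] F [ 0.3  -0.07  0.5 ] Fboard [ 0.29 -0.11] open 0.7014917279330458
```

View pics/c6.png

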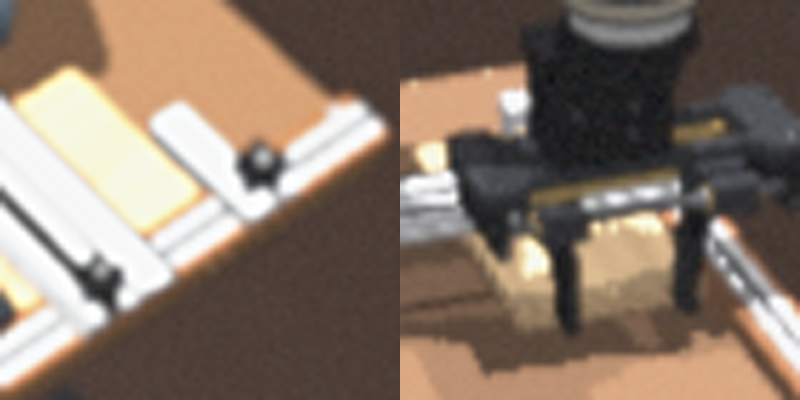

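The lead edge is out beyond the rail and about 10-14 mm short of the stop. It is against the fence. I creep forward and check force.

Request:
{"api": "play_rows", "payload": {"plan": [[[-0.004,0.03,0,0,0,0,0.4],[-0.004,0.03,0,0,0,0,0.4],[-0.004,0.03,0,0,0,0,0.4],[-0.004,0.03,0,0,0,0,0.4],[0,0,0,0,0,0,0.4]]]}}

```text
time_s: 12.0
position: [0.5941, -0.0207, 0.0222]
tcp_rot: [[-0.142, 0.99, 0.001], [0.99, 0.142, -0.005], [-0.005, 0.0, -1.0]]
force: [-1.1, -10.6, -1.5]
opening: 0.701
```

Request:
{"api": "play_rows", "payload": {"plan": [[[-0.003,0.02,0,0,0,0,0.4],[-0.003,0.02,0,0,0,0,0.4],[0,0,0,0,0,0,0.4]]]}}

```text
time_s: 12.3
position: [0.5941, -0.0205, 0.0222]
tcp_rot: [[-0.143, 0.99, 0.002], [0.99, 0.143, -0.007], [-0.007, 0.0, -1.0]]
force: [-0.4, -15.9, -2.3]
opening: 0.7
```

Request:
{"api": "play_rows", "payload": {"plan": [[[-0.003,0.02,0,0,0,0,0.4],[-0.003,0.02,0,0,0,0,0.4],[0,0,0,0,0,0,0.4]]]}}

```text
time_s: 12.6
position: [0.594, -0.0196, 0.0224]
tcp_rot: [[-0.143, 0.99, 0.002], [0.99, 0.143, -0.008], [-0.009, 0.001, -1.0]]
force: [-1.8, -19.2, -1.2]
opening: 0.697
```

The force went past 15 N in the last steps, with about 0.9 mm of extra travel, so the stop may have crept slightly. I'll release, back off and look.

Request:
{"api": "play_rows", "payload": {"plan": [[[0.011,-0.08,0,0,0,0,0.4],[0.028,-0.2,0,0,0,0,0.4],[0.056,-0.4,0,0,0,0,0.4],[0,0,0.8,0,0,0,0.4],[0,0,0.8,0,0,0,0.4],[0,0,0.8,0,0,0,0.4],[0,-0.4,0.8,0,0,0,0.4],[0,-0.8,0,0,0,0,0.4],[0,-0.8,0,0,0,0,0.4],[0,0,0,0,0,0,0.4]]]}}

```text
time_s: 13.6
position: [0.5985, -0.1523, 0.1829]
tcp_rot: [[-0.136, 0.991, 0.003], [0.991, 0.136, -0.003], [-0.003, 0.003, -1.0]]
force: [0.4, 0.8, -0.2]
opening: 0.697
```

```bash
python3 - <<'E'
from h import *
P,R=st()
a=capture("scene")[:,:,::-1];cv2.imwrite("pics/sc7.png",a)
b=capture("side")[:,:,::-1];cv2.imwrite("pics/sd7.png",b)
z=cv2.imread("pics/scene0.png")
# did the stop shift? subpixel registration of stop patch scene0 -> now, vs static rail-knob/fence-end patch
g=lambda i:cv2.cvtColor(i,cv2.COLOR_BGR2GRAY).astype(np.float32)
def shift(p,q,x,y,w,h):
    t=g(p)[y:y+h,x:x+w];r=cv2.matchTemplate(g(q)[y-4:y+h+4,x-4:x+w+4],t,cv2.TM_CCOEFF_NORMED)
    _,m,_,(i,j)=cv2.minMaxLoc(r);i=min(max(i,1),7);j=min(max(j,1),7)
    d=lambda a,b,c:.5*(a-c)/(a-2*b+c)
    return round(i-4+d(r[j,i-1],r[j,i],r[j,i+1]),2),round(j-4+d(r[j-1,i],r[j,i],r[j+1,i]),2),round(m,3)
for q in("sc6.png","sc7.png"):
    q=cv2.imread("pics/"+q);print("stop knob",shift(z,q,414,182,14,14),"rail knob",shift(z,q,385,202,16,14),"fence end",shift(z,q,432,174,12,14))
print("px per mm along y",(proj("scene",[[*(A.T@(O+[.1,.16])),.045]])-proj("scene",[[*(A.T@(O+[.1,.15])),.045]]))/10)
u=lambda i,x,y,w,h:cv2.resize(i[y:y+h,x:x+w],(400,400*h//w),interpolation=cv2.INTER_CUBIC)
cv2.imwrite("pics/c7.png",np.hstack([u(a,375,160,70,70),u(b,305,150,70,70)]))
E
```

```text
t 13.6 P [ 0.5985 -0.1523  0.1829] board mm [  35.  -206.1] jaw deg 7.84 zaxis [ 0.0029 -0.0026 -1.    ] F [ 0.44  0.79 -0.25] Fboard [0.54 0.72] open 0.6965689872727999
stop knob (np.float32(0.0), np.float32(0.0), 1.0) rail knob (np.float32(0.02), np.float32(0.01), 1.0) fence end (np.float32(0.04), np.float32(-0.04), 1.0)
stop knob (np.float32(0.14), np.float32(-0.1), 0.991) rail knob (np.float32(0.02), np.float32(0.01), 1.0) fence end (np.float32(0.03), np.float32(-0.04), 1.0)
px per mm along y [[ 0.22610733 -0.1496644 ]]
```

View pics/c7.png

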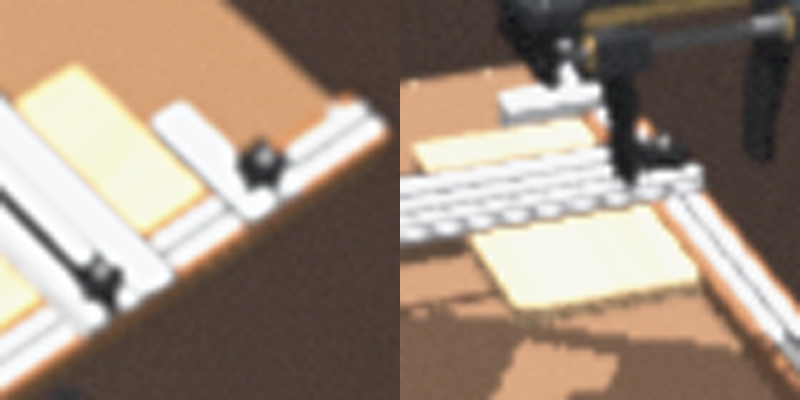

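Template matching shows the stop knob moved about (0.14,-0.10) px, or 0.6 mm, while the static references stayed put. So the blank is definitely against the stop, with a sub-millimetre creep of the stop. Now I check flushness with the wrist camera.

Request:
{"api": "play_rows", "payload": {"plan": [[[0.2,0.3,0,0,0,0,0.4],[0,0,0,0,0,0,0.4],[0,0,0,0,0,0,0.4]]]}}

```text
time_s: 14.0
position: [0.6079, -0.1303, 0.1818]
tcp_rot: [[-0.144, 0.99, -0.001], [0.99, 0.144, 0.0], [0.0, -0.001, -1.0]]
force: [-1.3, 0.3, -0.4]
opening: 0.702
```

```bash
python3 - <<'E'
from h import *
P,R=st()
im=capture("wrist")[:,:,::-1];cv2.imwrite("pics/w8.png",im)
cv2.imwrite("pics/w8c.png",cv2.resize(im[0:240,180:500],None,fx=2.5,fy=2.5,interpolation=cv2.INTER_CUBIC))
E
```

```text
t 14.0 P [ 0.6079 -0.1303  0.1818] board mm [  47.4 -185.7] jaw deg 8.27 zaxis [-6.e-04  3.e-04 -1.e+00] F [-1.32  0.34 -0.45] Fboard [-1.26  0.52] open 0.7024987104004278
```

View pics/w8c.png

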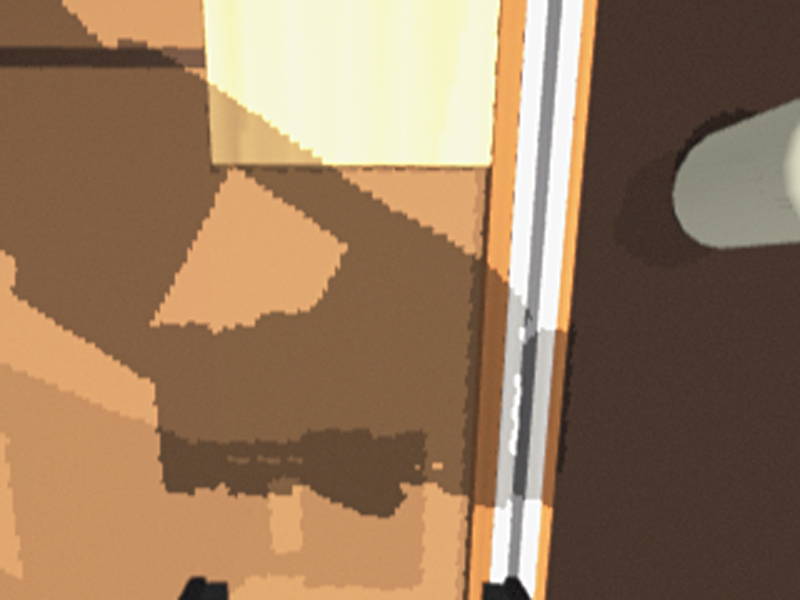

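The blank's side meets the fence face with no gap, at crop columns 490-500. Its tail edge is square at row 165, and the hand is clear. I'm handing in.

```bash
python3 -c "
from rig import *
print(hand_in())"
```

```text
the job is handed in; nothing more can be done
None
```

The blank is under the guide rail, with its leading end against the length stop and its long side flush along the fence. The one thing that did not go cleanly is that I nudged the stop by about 0.6 mm.

**How it was done:** I pushed the blank sideways onto the fence with two fingertips (about 8 N). Then I pushed it from behind under the rail with both fingertips until it met the stop. It stayed flat on the board and was never lifted or gripped. I then backed the hand off and raised it, about 120 mm behind the blank. The job was handed in at about 14 s.

**Last checks:**
- **Fence and squareness:** the last wrist picture shows no visible gap along the fence on the part before the rail. The tail edge is square to the board.
- **Other objects:** the hand stayed well away from the glue bottle, screwdriver and jar. I did not measure their positions again at the end.

**What went wrong or disagreed:**
- **Stop moved slightly:** I sent the last creep steps without checking between them. The force rose from 10.6 to 15.9 and then 19.2 N, over the roughly 18 N at which the stop slips. Picture matching puts its shift at about 0.6 mm. I did not try to push it back.
- **Stop position estimate:** the blank met the stop at about board y 146 mm, while the pictures had suggested 148–160 mm. I trusted the contact, since the stop itself moved.

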